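Unlock the stall's cash drawer and hold the sprung lock turned

ROBOT

A 6-joint arm with a two-finger parallel gripper is mounted at the origin on the work surface. World frame = base frame: x ahead of the robot, y to its left, z up, the work surface at z = 0. Lengths are in m, angles in degrees, forces in N, time in s.
With the tool pointing down it reaches from about 0.25 to 0.775 m from the base axis. Payload 4 kg.
Tool frame: the origin (TCP) lies between the finger pads; the fingertips stand 8 mm ahead of it and the grasp point (between the pads) lies 11 mm behind it; z points along the fingers, y is the line along which they close (so a half turn about z gives the same grasp; the last joint's range is limited). The gripper opens to 85 mm and grips with 20 to 120 N. Pads are 22 mm wide; open, the fingers measure 114 mm over their backs; the gripper's body (76 mm by 85 mm) begins 54 mm behind the grasp point. The pads swing forward as they close: fully open they stand 13 mm farther back than shut.
Start: joints at [-74.032, 4.996, 78.535, -0, 96.463, -5.907], TCP at [0.205, -0.51, 0.239] pointing down, gripper open.
Joint ranges: [-177.83, 177.83], [-43.37, 116.18], [15.69, 146.23], [-61.86, 241.86], [9.47, 152.12], [-147.06, 147.06]. Speed limits (degrees/s): [159.86, 159.86, 180, 180, 180, 180].

INTERFACE

Orientations are given as [roll, pitch, yaw] about the fixed x, y, z axes, in that order (R = Rz(yaw) Ry(pitch) Rx(roll)).
In Python, from rig import ctrl gives the robot as it stands.
- The arm moves only by the tool carry_out, never from a script. Its argument "rows" is a list that holds one entry, the list of rows, each a list of 6 numbers: the shift along the tool's x, y, z normalised to -1 to 1, where 1 is 0.6 m, then the turn, a rotation vector about the tool's x, y, z normalised to -1 to 1, where 1 is 10 degrees. A call has 1 to 5 rows; each row shifts and turns the commanded pose from where the row before left it, along the tool's axes as they then stand; what a row does not reach is not made up. A row lasts 1/8 s, in which the tool goes at most 62.5 mm and 10.7 degrees, less where a joint would pass 70% of its speed; a pose out of reach is approached as far as the arm can. A call with a number of a shift or a turn outside -1 to 1 is refused whole. A call with a gripper value outside its range is refused whole. "gripper" is the finger opening in mm, from 0 to 85.4, set as the call begins (left out, the last holds). The fingers move at their own pace and stop on an object; the grip force is fixed at half the most. Time passes only in rows, so rows that do not move let the fingers close. It gives the time, the measured TCP pose, the force, the opening and the grip force at its end, in the units of the state.
- ctrl.state(): the state, without advancing time (a new reading comes with each control period).
- ctrl.capture(name): name is "scene" or "top" or "wrist"; returns the picture (480x640x3 uint8, red, green, blue); there is no depth.
- ctrl.camera_params(name): a dict with "intrinsics" (3x3 intrinsics, pixels), "extrinsics" (4x4, takes a point from camera to world coordinates); the wrist camera has in their place "tool_from_camera" (4x4, takes a point from camera to tool coordinates, whose origin is the TCP and whose axes are the flange's). Camera axes: x right, y down, z forward; pixel columns grow to the right and rows downward; lengths in m; the calibration is good to about 2 mm. A picture is of the moment at which its call begins: read the wrist's pose just before it. camera_params takes no time and is no camera call.
- ctrl.close_job(): hands the job in; it is judged then, once.
The state is a dict: "clock": time; "joints": joint angles; "qvel": joint speeds; "tau": joint torques, N m; "tool_pos": TCP position; "tcp_rot": TCP orientation; "ft_force": force on the tool from outside, world axes, zero at the start; "torque": the same for the moment, N m; "grip_width": finger opening in m; "grasp_force": force on a finger pad.
Only numpy, scipy, OpenCV 4.12 (cv2) and the standard library are available. Lean on these libraries where they do the work, as an engineer would, in place of code of your own. Each camera call takes 0.05 s, during which the arm holds its last target. There are 200 camera calls.

TASK

Lift the loose metal cover off the lock on top of the cash box and stand it upright on the counter beside the box. Then take the key with the square head out of its block, push it fully home in the lock, easing or wiggling it past the sticky pins, and only then turn it a quarter turn clockwise to its stop; the lock springs back, so finish while still gripping the key and holding it turned, so that the drawer can be pulled. Leave the round-headed key, the jar, the cups and the scissors where they are.

Things in the scene. Friction and masses are not known exactly. Their poses are not given: they have to be found in the camera images.
- cash_box: Fixed grey steel cash box, 200 mm along its x, 160 mm along y, 75 mm high, a drawer front on its -x face; origin at the centre of its underside. The lock is in the middle of its top, hidden at the start by the loose cover. The counter to the robot's left of it (y above 0.27, x 0.4 to 0.6) is clear.
- lock_mouth (a point): Centre of the keyhole's mouth, 83 mm above the counter, on the lock's axis, flush with a fixed steel collar 44 mm in diameter, 8 mm proud of the box top. Frame of the box, z up. At joint 0 the keyhole (16 x 6.2 mm, 38 mm deep) has its long side along x. Pairs of sprung sticky pins reach 3.4 mm in from both its ends, 11 and 20 mm down: about 15 N and a small wiggle get the key past.
- lock_plug (a joint): Turn (rad) of the brass lock plug, 33 mm across: 0 at rest, grows clockwise seen from above, hard stop at 1.5. A spring turns it back to 0 (0.02 N m at rest, 0.06 N m at the stop, plus 0.015 N m of friction). The key has about 0.1 rad of play in the keyhole either way.
- cover_center (a point): Loose aluminium cover over the lock's collar, 70 g: a round cap 56 mm in diameter, 14 mm high, open underneath (50 mm bore, 11 mm deep), with a round knob on top 16 mm in diameter, 30 mm high (44 mm over all). This point is on its axis, 22 mm above its lower rim, 8 mm above the cap's flat top; z up along the knob.
- key_head (a point): Middle of the square black head (36 mm along x, 10 mm thick along y, 38 mm high) of the key that fits, 50 g, upright in its block. Below the head a flat steel blade, 14 mm along x, 5 mm along y, 32 mm long, its last 8 mm tapered to 7 x 2 mm. The head's lower edge, 19 mm below this point, rests on the block, and on the lock's face when home. Fits either way round.
- key_block: Fixed wooden block, 50 x 50 mm, 36 mm high, whose slot holds the square-headed key; origin at the centre of its underside. A like block holds the other key; which of the two is nearer the robot varies.
- other_key_head (a point): Middle of the head of another key, to be left alone: round black head 38 mm in diameter, 10 mm thick, standing upright in a like block.
- sauce_jar: Closed amber glass jar with lid, 64 mm in diameter, 110 mm high, bystander; origin at the centre of its underside.
- cups: Stack of white plastic cups, 79 mm in diameter, 130 mm high, bystander; origin at the centre of its underside.
- scissors: Steel scissors with black handles lying on the counter, about 200 mm long, 10 mm high, bystander; origin at the pivot on the underside, blades along +x.

How it is judged:
By the outcome, as a careful person would: the job done as asked, in the order asked, and still so for the second after the job is handed in, while the arm keeps its last pose, push and grip.
It also fails if it takes over 72 s, if anything falls off the work surface, if the arm or the gripper's body presses on something with over 40 N, if the wrist force passes 120 N, or if a joint passes its speed limit or range.

## Working session

There is one attempt and no reset: what is moved stays moved. The work goes in short steps, Python scripts to look and compute and a tool call to move; the robot and the scene stay as the last step left them, time stands still between calls to the robot, and variables do not carry over. Pictures are saved under pics/ and viewed, at most 10 in all, crops included, and the job is handed in when it is done.

Besides the shell and the picture viewer there is one more tool, called after "Request:" as name(argument=value, ...) on one line, values as JSON. carry_out: Moves the arm, as the interface text tells. Scaled input: -1 to 1 covers 0.6 m each way for a shift and 10 degrees each way for a turn. Its arguments: {"type":"object","properties":{"rows":{"type":"array","items":{"type":"array","items":{"type":"array","items":{"type":"number","minimum":-1,"maximum":1}}}},"gripper":{"type":"number"}},"required":["rows"]}

```bash
mkdir -p pics; python3 - <<'E'
from rig import ctrl
import cv2,numpy as np
np.set_printoptions(precision=4,suppress=True)
for n in("top","scene"):
    cv2.imwrite(f"pics/{n}0.png",ctrl.capture(n)[:,:,::-1]); p=ctrl.camera_params(n); print(n,p["intrinsics"],p["extrinsics"])
print(ctrl.camera_params("wrist")); s=ctrl.state();print(s)
E
```

```text
top [[462.4614   0.     321.6305]
 [  0.     462.4614 242.9725]
 [  0.       0.       1.    ]] [[ 0.0084 -0.9871  0.16    0.3795]
 [-0.9999 -0.0059  0.0161 -0.0598]
 [-0.0149 -0.1602 -0.987   1.3737]
 [ 0.      0.      0.      1.    ]]
scene [[474.8193   0.     325.4139]
 [  0.     474.8193 236.6487]
 [  0.       0.       1.    ]] [[ 0.7417  0.5452 -0.3907  0.9736]
 [ 0.6705 -0.6145  0.4157 -0.4562]
 [-0.0134 -0.5703 -0.8213  0.9724]
 [ 0.      0.      0.      1.    ]]
{'intrinsics': array([[396.7061,   0.    , 321.426 ],
       [  0.    , 396.7061, 240.9862],
       [  0.    ,   0.    ,   1.    ]]), 'tool_from_camera': array([[-0.0012, -0.9478, -0.319 ,  0.0814],
       [ 1.    , -0.0009, -0.0013,  0.0001],
       [ 0.0009, -0.319 ,  0.9478, -0.1348],
       [ 0.    ,  0.    ,  0.    ,  1.    ]])}
{'clock': 0.1, 'joints': array([-74.0313,   5.0366,  78.6162,  -0.0003,  96.4626,  -5.9078]), 'qvel': array([ 0.052 , -0.0656, -0.2111, -0.0549, -0.0401, -0.0095]), 'tau': array([  0.0019, -35.3014, -31.4219,  -0.0002,   0.0079,  -0.    ]), 'tool_pos': array([ 0.2048, -0.51  ,  0.2382]), 'tcp_rot': array([-179.8852,   -0.0115,   21.8764]), 'ft_force': array([-0.4092,  0.3554, -0.2504]), 'torque': array([-0.0308,  0.026 ,  0.0436]), 'grasp_force': 0.0, 'grip_width': 0.08524156495786772}
```

View pics/top0.png

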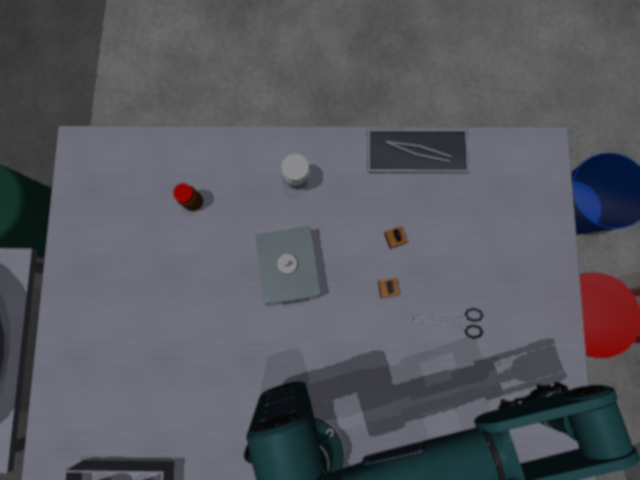

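View pics/scene0.png

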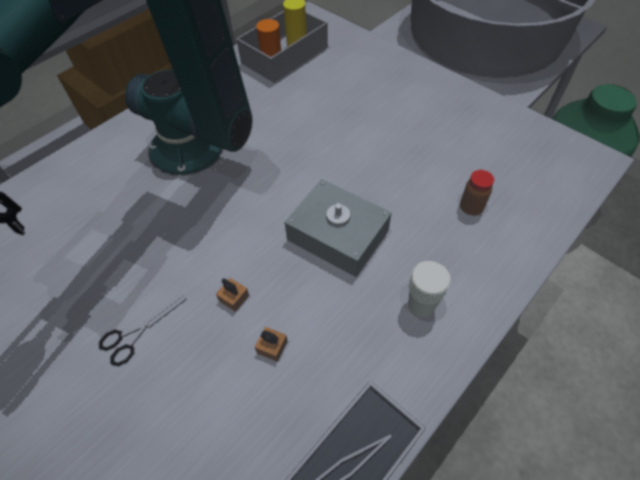

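Top view: the box has its cover at about (287,263), with key blocks at (397,237) and (389,288). The cups, jar and scissors are clear of these. I'll zoom in to tell the keys apart and get the box corners.

```bash
cat > h.py <<'E'
import cv2,numpy as np
from rig import ctrl
from scipy.spatial.transform import Rotation as R
np.set_printoptions(precision=4,suppress=True)
def cam(n,s=None):
    p=ctrl.camera_params(n)
    if n!="wrist": return p["intrinsics"],np.array(p["extrinsics"])
    s=s or ctrl.state(); T=np.eye(4); T[:3,:3]=R.from_euler("xyz",s["tcp_rot"],degrees=True).as_matrix(); T[:3,3]=s["tool_pos"]
    return p["intrinsics"],T@p["tool_from_camera"]
def pix2w(KT,uv,z):
    K,T=KT; d=T[:3,:3]@np.linalg.solve(K,[uv[0],uv[1],1]); return T[:3,3]+d*(z-T[2,3])/d[2]
def w2pix(KT,P):
    K,T=KT; c=T[:3,:3].T@(np.asarray(P)-T[:3,3]); return (K@c/c[2])[:2]
E
python3 - <<'E'
from h import *
a=cv2.imread("pics/top0.png");b=cv2.imread("pics/scene0.png")
f=lambda i,x,y,w,h,W,H:cv2.resize(i[y:y+h,x:x+w],(W,H),interpolation=cv2.INTER_CUBIC)
o=np.zeros((600,800,3),np.uint8)
o[:300,:400]=f(a,245,215,100,100,400,400)[:300] if 0 else f(a,235,215,100,100,300,300)[:, :300] if 0 else cv2.resize(a[218:308,235:355],(400,300),interpolation=2)
o[:300,400:]=cv2.resize(a[218:308,340:460],(400,300),interpolation=2)
o[300:,:400]=cv2.resize(b[275:365,190:310],(400,300),interpolation=2)
o[300:,400:]=cv2.resize(b[180:276,280:408],(400,300),interpolation=2)
cv2.imwrite("pics/z.png",o)
T=cam("top")
for n,uv,z in[("cover knob",(289,262),.116),("keyA far",(397,236),.055),("keyB near",(390,287),.055)]: print(n,pix2w(T,uv,z))
E
```

```text
cover knob [0.5301 0.0497 0.116 ]
keyA far [ 0.615  -0.2559  0.055 ]
keyB near [ 0.4678 -0.2335  0.055 ]
```

View pics/z.png

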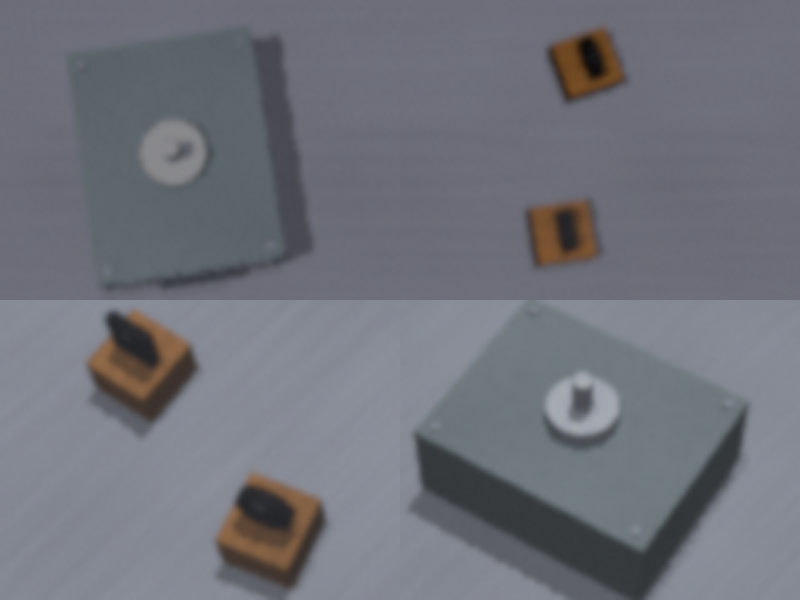

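Crops: the near block (top image about (390,287)) has the square-headed key, and the far one is round. The box corners in the top image are about (255,234), (309,226), (320,296) and (266,303).

```bash
python3 - <<'E'
from h import *
T=cam("top")
C=[pix2w(T,u,.075)[:2] for u in[(255.4,234.5),(309.1,226.4),(320.2,296),(265.9,303.5)]]
tl,tr,br,bl=C; print(np.mean(C,0),[ (np.linalg.norm(d),np.degrees(np.arctan2(d[1],d[0]))) for d in (tl-bl,tr-br,tl-tr,bl-br)])
print("cap",pix2w(T,(287.2,263.6),.089))
S=cam("scene"); print("cap scene",pix2w(S,(280+180/3.125,180+105/3.125),.089), "knob top",pix2w(S,(280+183/3.125,180+77/3.125),.119))
q=[pix2w(T,(340+x/3.333,218+y/3.333),.036)[:2] for x,y in[(128,207),(193,202),(200,260),(135,266)]]
tl,tr,br,bl=q;print("block",np.mean(q,0),[ (np.linalg.norm(d),np.degrees(np.arctan2(d[1],d[0]))) for d in (tl-bl,tr-br,tl-tr,bl-br)])
E
```

```text
[0.5273 0.057 ] [(np.float64(0.19868329086995964), np.float64(10.29627514106692)), (np.float64(0.20075796758386638), np.float64(9.618419532651362)), (np.float64(0.1552915299309005), np.float64(99.05324239206436)), (np.float64(0.15297629154210857), np.float64(98.26231359802247))]
cap [0.5288 0.057  0.089 ]
cap scene [0.5307 0.0586 0.089 ] knob top [0.5303 0.0621 0.119 ]
block [ 0.4659 -0.2337] [(np.float64(0.05105887006487094), np.float64(6.122453970466371)), (np.float64(0.05019606818482641), np.float64(5.848713170623259)), (np.float64(0.056458929271956476), np.float64(94.81137469991313)), (np.float64(0.056205961748101455), np.float64(95.68569995861967))]
```

```bash
cat >> h.py <<'E'
def plan(pos,yaw,n,start=None):
    s=ctrl.state(); p,r=start or (s["tool_pos"],s["tcp_rot"])
    R0=R.from_euler("xyz",r,degrees=True); R1=R.from_euler("xyz",[180,0,yaw],degrees=True)
    rv=(R0.inv()*R1).as_rotvec(degrees=True)/n; d=(np.array(pos)-p)/n
    for i in range(n):
        Ri=R0*R.from_rotvec(rv*i,degrees=True); print(np.round(np.r_[Ri.inv().apply(d)/.6,rv/10],4).tolist())
E
python3 -c "
from h import *
plan([.53,.057,.22],100,15)"
```

```text
[0.057, -0.045, 0.0021, -0.0006, -0.0006, -0.5208]
[0.0609, -0.0396, 0.0021, -0.0006, -0.0006, -0.5208]
[0.0642, -0.0339, 0.0021, -0.0006, -0.0006, -0.5208]
[0.067, -0.028, 0.0021, -0.0006, -0.0006, -0.5208]
[0.0693, -0.0218, 0.0021, -0.0006, -0.0006, -0.5208]
[0.071, -0.0154, 0.0021, -0.0006, -0.0006, -0.5208]
[0.0721, -0.0089, 0.0021, -0.0006, -0.0006, -0.5208]
[0.0726, -0.0023, 0.0021, -0.0006, -0.0006, -0.5208]
[0.0725, 0.0043, 0.0021, -0.0006, -0.0006, -0.5208]
[0.0718, 0.0108, 0.002, -0.0006, -0.0006, -0.5208]
[0.0705, 0.0173, 0.002, -0.0006, -0.0006, -0.5208]
[0.0687, 0.0236, 0.002, -0.0006, -0.0006, -0.5208]
[0.0662, 0.0298, 0.002, -0.0006, -0.0006, -0.5208]
[0.0633, 0.0357, 0.002, -0.0006, -0.0006, -0.5208]
[0.0598, 0.0413, 0.002, -0.0006, -0.0006, -0.5208]
```

Request:
carry_out(rows=[[[0.057,-0.045,0.002,0,0,-0.52],[0.061,-0.04,0.002,0,0,-0.52],[0.064,-0.034,0.002,0,0,-0.52],[0.067,-0.028,0.002,0,0,-0.52],[0.069,-0.022,0.002,0,0,-0.52]]])

```text
clock: 0.72
tool_pos: [0.3134, -0.3198, 0.2327]
tcp_rot: [-180.0, -0.0, 48.0]
ft_force: [0.3, -0.3, -0.4]
grip_width: 0.0853
grasp_force: 0.0
```

Request:
carry_out(rows=[[[0.071,-0.015,0.002,0,0,-0.52],[0.072,-0.009,0.002,0,0,-0.52],[0.073,-0.002,0.002,0,0,-0.52],[0.073,0.004,0.002,0,0,-0.52],[0.072,0.011,0.002,0,0,-0.52]]])

```text
clock: 1.35
tool_pos: [0.4224, -0.1306, 0.2268]
tcp_rot: [-180.0, 0.0, 74.0]
ft_force: [0.3, -1.4, -0.8]
grip_width: 0.0857
grasp_force: 0.0
```

Request:
carry_out(rows=[[[0.07,0.017,0.002,0,0,-0.52],[0.069,0.024,0.002,0,0,-0.52],[0.066,0.03,0.002,0,0,-0.52],[0.063,0.036,0.002,0,0,-0.52],[0.06,0.041,0.002,0,0,-0.52]]])

```text
clock: 1.98
tool_pos: [0.5312, 0.0579, 0.2206]
tcp_rot: [-179.9, 0.0, 100.1]
ft_force: [1.0, -0.7, -0.4]
grip_width: 0.0855
grasp_force: 0.0
```

```bash
python3 - <<'E'
from h import *
s=ctrl.state(); W=cam("wrist",s); im=ctrl.capture("wrist")[:,:,::-1].copy()
for z,c in((.089,(0,0,255)),(.119,(0,255,0))):
    u=w2pix(W,[.529,.057,z]); print(z,u); cv2.circle(im,tuple(int(v) for v in u),3,c,-1)
cv2.imwrite("pics/w1.png",im)
E
```

```text
0.089 [319.3558 231.4189]
0.119 [319.0471 245.4507]
```

View pics/w1.png

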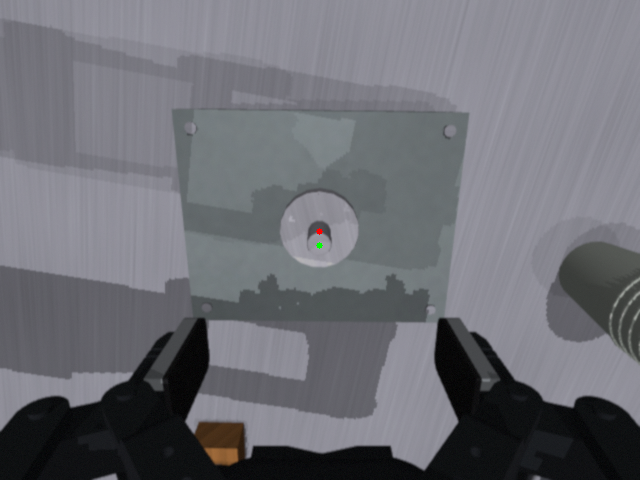

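The cap is centred at about (319,229) and its knob top at about (319,243), which matches the estimate to within 1.5 mm. I'm descending on the knob.

Request:
carry_out(rows=[[[0.002,-0.003,0.08,0,0,0],[0,0,0.08,0,0,0],[0,0,0.037,0,0,0],[0,0,0,0,0,0]]])

```text
clock: 2.52
tool_pos: [0.5268, 0.0573, 0.1001]
tcp_rot: [-179.6, -0.1, 99.9]
ft_force: [-0.6, 0.3, 0.4]
grip_width: 0.0853
grasp_force: 0.0
```

Request:
carry_out(rows=[[[0,0,0,0,0,0],[0,0,0,0,0,0],[0,0,0,0,0,0],[0,0,0,0,0,0],[0,0,0,0,0,0]]], gripper=0)

```text
clock: 3.15
tool_pos: [0.5296, 0.0574, 0.1041]
tcp_rot: [179.9, 0.0, 99.9]
ft_force: [0.3, 0.9, 4.5]
grip_width: 0.0138
grasp_force: 58.8
```

Request:
carry_out(rows=[[[0,0,-0.02,0,0,0],[0,0,-0.04,0,0,0],[0,0,-0.06,0,0,0],[0,0,-0.03,0,0,0]]])

```text
clock: 3.65
tool_pos: [0.5298, 0.0574, 0.1957]
tcp_rot: [179.8, 0.0, 99.9]
ft_force: [-0.6, -0.2, -0.9]
grip_width: 0.0142
grasp_force: 58.7
```

```bash
python3 - <<'E'
from h import *
s=ctrl.state(); W=cam("wrist",s); im=ctrl.capture("wrist")[:,:,::-1].copy()
cv2.imwrite("pics/w2.png",im); print(s["tool_pos"],s["tcp_rot"],s["grip_width"],s["grasp_force"])
K,T=W;np.savez("w2.npz",K=K,T=T)
plan([.515,.34,.19],100,6)
E
```

```text
[0.5298 0.0574 0.1957] [179.8077   0.039   99.8753] 0.014218214515726888 58.65503132343292
[0.0781, 0.0092, 0.0021, 0.0064, 0.0012, -0.002]
[0.0781, 0.0092, 0.0021, 0.0064, 0.0012, -0.002]
[0.0781, 0.0092, 0.0021, 0.0064, 0.0012, -0.002]
[0.0781, 0.0093, 0.0021, 0.0064, 0.0012, -0.002]
[0.0781, 0.0093, 0.0021, 0.0064, 0.0012, -0.002]
[0.0781, 0.0093, 0.0021, 0.0064, 0.0012, -0.002]
```

View pics/w2.png

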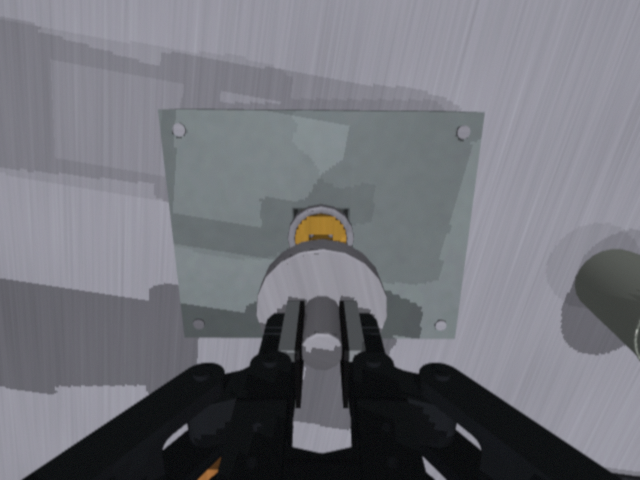

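The cover is held upright, and the brass lock shows at about (321,232). I'm carrying the cover to the left.

Request:
carry_out(rows=[[[0.078,0.009,0.002,0,0,0],[0.078,0.009,0.002,0,0,0],[0.078,0.009,0.002,0,0,0],[0.078,0.009,0.002,0,0,0],[0.078,0.009,0.002,0,0,0]]])

```text
clock: 4.32
tool_pos: [0.5147, 0.2938, 0.1857]
tcp_rot: [-179.9, 0.0, 99.9]
ft_force: [0.2, -0.7, -0.7]
grip_width: 0.0142
grasp_force: 58.7
```

Request:
carry_out(rows=[[[0.078,0.009,0,0,0,0],[0,0,0.06,0,0,0],[0,0,0.08,0,0,0],[0,0,0.08,0,0,0],[0,0,0.02,0,0,0]]])

```text
clock: 4.95
tool_pos: [0.5093, 0.3378, 0.0374]
tcp_rot: [-179.4, 0.2, 99.9]
ft_force: [-0.4, 0.5, -0.6]
grip_width: 0.0138
grasp_force: 58.7
```

Request:
carry_out(rows=[[[0,0,0.01,0,0,0],[0,0,0.005,0,0,0],[0,0,0,0,0,0]]])

```text
clock: 5.32
tool_pos: [0.5139, 0.3401, 0.036]
tcp_rot: [179.8, -0.1, 99.9]
ft_force: [0.1, 0.1, -0.4]
grip_width: 0.0137
grasp_force: 58.7
```

Request:
carry_out(rows=[[[0,0,0.004,0,0,0],[0,0,0.004,0,0,0],[0,0,0,0,0,0],[0,0,0,0,0,0]]])

```text
clock: 5.82
tool_pos: [0.5127, 0.3396, 0.0292]
tcp_rot: [-180.0, 0.0, 99.9]
ft_force: [-0.1, 0.0, 0.1]
grip_width: 0.0138
grasp_force: 58.7
```

Request:
carry_out(rows=[[[0,0,0.002,0,0,0],[0,0,0,0,0,0],[0,0,0,0,0,0]]])

```text
clock: 6.2
tool_pos: [0.5128, 0.3396, 0.0291]
tcp_rot: [180.0, 0.0, 99.9]
ft_force: [-3.0, -0.9, 5.3]
grip_width: 0.0138
grasp_force: 59.2
```

Request:
carry_out(rows=[[[0,0,0,0,0,0],[0,0,0,0,0,0],[0,0,0,0,0,0],[0,0,0,0,0,0]]], gripper=60)

```text
clock: 6.7
tool_pos: [0.5127, 0.3395, 0.0278]
tcp_rot: [-180.0, 0.0, 99.9]
ft_force: [-0.7, -0.1, -0.8]
grip_width: 0.0602
grasp_force: 0.0
```

Request:
carry_out(rows=[[[0,0,-0.03,0,0,0],[0,0,-0.07,0,0,0],[0,0,-0.09,0,0,0],[0,0,-0.1,0,0,0],[0,0,-0.03,0,0,0]]])

```text
clock: 7.32
tool_pos: [0.5146, 0.3406, 0.2279]
tcp_rot: [179.3, -0.2, 99.9]
ft_force: [0.0, 0.4, -0.4]
grip_width: 0.0601
grasp_force: 0.0
```

```bash
python3 - <<'E'
from h import *
s=ctrl.state();print(s["joints"],s["grip_width"])
plan([.529,.09,.2],189,9)
E
```

```text
[28.2436 13.2415 70.4274 -0.0039 95.6398 18.3619] 0.060139724854555425
[-0.0462, -0.0054, 0.0049, 0.0076, 0.0038, -0.9902]
[-0.0446, -0.0133, 0.0049, 0.0076, 0.0038, -0.9902]
[-0.0417, -0.0207, 0.0049, 0.0076, 0.0038, -0.9902]
[-0.0375, -0.0276, 0.0049, 0.0076, 0.0038, -0.9902]
[-0.0322, -0.0336, 0.0049, 0.0076, 0.0038, -0.9902]
[-0.0259, -0.0386, 0.005, 0.0076, 0.0038, -0.9902]
[-0.0189, -0.0425, 0.005, 0.0076, 0.0038, -0.9902]
[-0.0113, -0.0451, 0.0051, 0.0076, 0.0038, -0.9902]
[-0.0034, -0.0464, 0.0051, 0.0076, 0.0038, -0.9902]
```

Request:
carry_out(rows=[[[-0.046,-0.005,0.005,0,0,-0.99],[-0.045,-0.013,0.005,0,0,-0.99],[-0.042,-0.021,0.005,0,0,-0.99],[-0.038,-0.028,0.005,0,0,-0.99],[-0.032,-0.034,0.005,0,0,-0.99]]])

```text
clock: 7.95
tool_pos: [0.5204, 0.1984, 0.2048]
tcp_rot: [-180.0, -0.0, 149.7]
ft_force: [-0.3, 0.1, -0.9]
grip_width: 0.0602
grasp_force: 0.0
```

Request:
carry_out(rows=[[[-0.026,-0.039,0.005,0,0,-0.99],[-0.019,-0.043,0.005,0,0,-0.99],[-0.011,-0.045,0.005,0,0,-0.99],[-0.003,-0.046,0.005,0,0,-0.99],[0,0,0,0,0,0]]])

```text
clock: 8.57
tool_pos: [0.5262, 0.0863, 0.1926]
tcp_rot: [-180.0, -0.1, -171.2]
ft_force: [0.6, 0.4, -0.2]
grip_width: 0.0598
grasp_force: 0.0
```

```bash
python3 - <<'E'
from h import *
s=ctrl.state(); W=cam("wrist",s); im=ctrl.capture("wrist")[:,:,::-1].copy()
cv2.imwrite("pics/w3full.png",im); np.savez("w3.npz",K=W[0],T=W[1])
print(s["tool_pos"],s["tcp_rot"])
u=w2pix(W,[.529,.058,.083]);print(u); x,y=int(u[0]),int(u[1])
cv2.imwrite("pics/w3.png",cv2.resize(im[y-37:y+38,x-50:x+50],(800,600),interpolation=2)); print(x-50,y-37)
E
```

```text
[0.5262 0.0863 0.1926] [-179.9907   -0.0758 -171.2334]
[277.8994 239.7361]
227 202
```

View pics/w3.png

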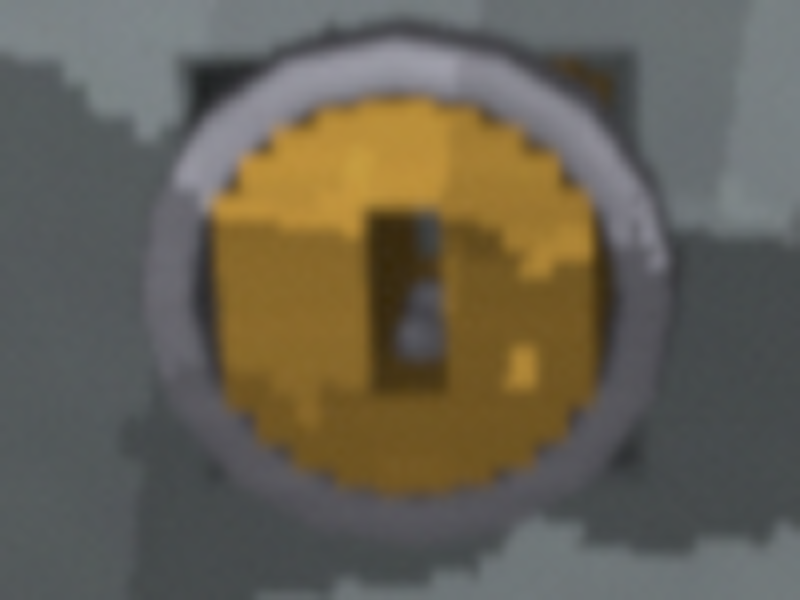

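The keyhole is in the crop at corners (369,212), (440,212), (448,388) and (373,390), with its centre at (408,300), as predicted.

```bash
python3 - <<'E'
from h import *
d=np.load("w3.npz");W=(d["K"],d["T"])
f=lambda x,y,z:pix2w(W,(227+(x+.5)/8-.5,202+(y+.5)/8-.5),z)
q=[f(*c,.083)[:2] for c in[(369,212),(440,212),(448,388),(373,390)]]
print(np.mean(q,0),[ (np.linalg.norm(v),np.degrees(np.arctan2(v[1],v[0]))%180) for v in(q[0]-q[3],q[1]-q[2],q[1]-q[0],q[2]-q[3])])
c=[f(*p,.083)[:2] for p in[(147,290),(668,290),(407,35),(407,540)]];print("collar",c)
# box long edges in w2 & w3: Hough-free: use screws from w2 view (179,130),(464,132),(441,325),(198,325)
d=np.load("w2.npz");V=(d["K"],d["T"]); s=[pix2w(V,p,.077)[:2] for p in[(179,130),(464,132),(441,325),(198,325)]]
print("screws",np.mean(s,0),[ (np.linalg.norm(v),np.degrees(np.arctan2(v[1],v[0]))%180) for v in(s[1]-s[0],s[2]-s[3],s[0]-s[3],s[1]-s[2])])
plan([.47,-.235,.2],185.8,6)
E
```

```text
[0.5287 0.0577] [(np.float64(0.015202033484456357), np.float64(7.69898700951012)), (np.float64(0.015027145990222476), np.float64(9.367507387004707)), (np.float64(0.005704655710247148), np.float64(98.68366818189041)), (np.float64(0.0061477070826129665), np.float64(100.30286332705903))]
collar [array([0.5309, 0.0367]), array([0.5245, 0.0785]), array([0.5067, 0.0551]), array([0.5495, 0.0601])]
screws [0.5288 0.0575] [(np.float64(0.17570664574928418), np.float64(9.407301491734092)), (np.float64(0.17630596656738076), np.float64(9.70710053104343)), (np.float64(0.13630520100684554), np.float64(99.04240854937234)), (np.float64(0.13538019508848), np.float64(99.2925416394128))]
[0.0291, -0.0861, -0.002, 0.0005, -0.0007, 0.0496]
[0.0284, -0.0864, -0.002, 0.0005, -0.0007, 0.0496]
[0.0276, -0.0866, -0.002, 0.0005, -0.0007, 0.0496]
[0.0269, -0.0868, -0.002, 0.0005, -0.0007, 0.0496]
[0.0261, -0.0871, -0.002, 0.0005, -0.0007, 0.0496]
[0.0254, -0.0873, -0.002, 0.0005, -0.0007, 0.0496]
```

Request:
carry_out(rows=[[[0.029,-0.086,-0.002,0,0,0.05],[0.028,-0.086,-0.002,0,0,0.05],[0.028,-0.087,-0.002,0,0,0.05],[0.027,-0.087,-0.002,0,0,0.05],[0.026,-0.087,-0.002,0,0,0.05]]])

```text
clock: 9.25
tool_pos: [0.4806, -0.1815, 0.1995]
tcp_rot: [180.0, 0.1, -173.6]
ft_force: [1.2, -0.1, -0.4]
grip_width: 0.0602
grasp_force: 0.0
```

Request:
carry_out(rows=[[[0.025,-0.087,-0.002,0,0,0.05],[0,0,0,0,0,0],[0,0,0,0,0,0]]])

```text
clock: 9.62
tool_pos: [0.4719, -0.2336, 0.2002]
tcp_rot: [179.9, 0.0, -174.0]
ft_force: [0.5, -0.1, 0.1]
grip_width: 0.0598
grasp_force: 0.0
```

```bash
python3 - <<'E'
from h import *
s=ctrl.state(); W=cam("wrist",s); im=ctrl.capture("wrist")[:,:,::-1].copy()
cv2.imwrite("pics/w4full.png",im); np.savez("w4.npz",K=W[0],T=W[1])
print(s["tool_pos"],s["tcp_rot"])
u=w2pix(W,[.466,-.234,.055]);print(u); x,y=int(u[0]),int(u[1])
cv2.imwrite("pics/w4.png",cv2.resize(im[y-60:y+60,x-80:x+80],(800,600),interpolation=2)); print(x-80,y-60)
E
```

```text
[ 0.4719 -0.2336  0.2002] [ 179.9401    0.0136 -174.0427]
[321.6636 218.3379]
241 158
```

View pics/w4.png

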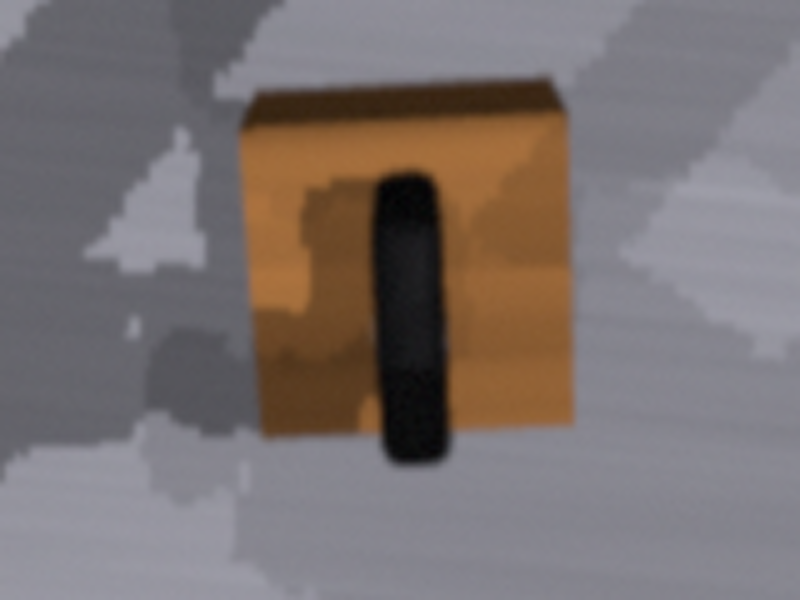

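The square key head is at crop (412,318), spanning y from 175 to 462, on its block with corners (242,130), (567,112), (573,425) and (264,437).

```bash
python3 - <<'E'
from h import *
d=np.load("w4.npz");W=(d["K"],d["T"])
f=lambda x,y,z:pix2w(W,(241+(x+.5)/5-.5,158+(y+.5)/5-.5),z)[:2]
q=[f(*c,.036) for c in[(242,130),(567,112),(573,425),(264,437)]]
a=lambda v:(np.linalg.norm(v),np.degrees(np.arctan2(v[1],v[0]))%180)
print("block",np.mean(q,0),a(q[3]-q[0]),a(q[2]-q[1]),a(q[1]-q[0]),a(q[2]-q[3]))
e1=f(416,461,.074);e0=f(406,175,.036);print("key",e0,e1,(e0+e1)/2,a(e1-e0))
for X in [(e0+e1)/2]:
    plan([X[0],X[1],.115],180+a(e1-e0)[1],2)
E
```

```text
block [ 0.4673 -0.2329] (np.float64(0.04932830627752441), np.float64(8.474196512609812)) (np.float64(0.05006011799144667), np.float64(8.47765603202467)) (np.float64(0.0492941668697427), np.float64(99.05167784198075)) (np.float64(0.04929524582550314), np.float64(98.20107099941494))
key [ 0.4509 -0.2354] [ 0.4833 -0.2308] [ 0.4671 -0.2331] (np.float64(0.032755448363270045), np.float64(8.166650952747771))
[0.0041, 0.0004, 0.0711, 0.0023, 0.0007, -0.1069]
[0.0041, 0.0005, 0.0711, 0.0023, 0.0007, -0.1069]
```

Request:
carry_out(rows=[[[0.008,0.002,0.08,0,0,-0.24],[0,0,0.08,0,0,0],[0,0,0.05,0,0,0],[0,0,0,0,0,0],[0,0,0,0,0,0]]])

```text
clock: 10.3
tool_pos: [0.468, -0.2334, 0.076]
tcp_rot: [-179.9, 0.1, -171.5]
ft_force: [0.1, 0.4, 0.3]
grip_width: 0.0599
grasp_force: 0.0
```

Request:
carry_out(rows=[[[0.001,0.001,0.02,0,0,0],[0,0,0.016,0,0,0],[0,0,0,0,0,0],[0,0,0,0,0,0]]])

```text
clock: 10.8
tool_pos: [0.466, -0.2335, 0.0527]
tcp_rot: [-180.0, 0.0, -171.6]
ft_force: [0.1, -0.4, 0.3]
grip_width: 0.0598
grasp_force: 0.0
```

Request:
carry_out(rows=[[[0,0,0,0,0,0],[0,0,0,0,0,0],[0,0,0,0,0,0],[0,0,0,0,0,0],[0,0,0,0,0,0]]], gripper=0)

```text
clock: 11.42
tool_pos: [0.4662, -0.2335, 0.0531]
tcp_rot: [-180.0, 0.0, -171.6]
ft_force: [0.5, 0.6, 1.7]
grip_width: 0.0091
grasp_force: 59.7
```

Request:
carry_out(rows=[[[0,0,-0.02,0,0,0],[0,0,-0.04,0,0,0],[0,0,-0.07,0,0,0],[0,0,-0.08,0,0,0],[0,0,0,0,0,0]]])

```text
clock: 12.05
tool_pos: [0.4682, -0.2348, 0.1847]
tcp_rot: [-179.6, 0.5, -171.6]
ft_force: [0.5, -0.2, -0.9]
grip_width: 0.0088
grasp_force: 59.5
```

```bash
python3 - <<'E'
from h import *
s=ctrl.state();print(s["tool_pos"],s["tcp_rot"],s["grip_width"])
plan([.528,.0573,.178],189.35,8)
E
```

```text
[ 0.4682 -0.2348  0.1847] [-179.5852    0.4619 -171.6218] 0.008773959573094667
[-0.0212, 0.0584, 0.0012, -0.0052, 0.0057, -0.0122]
[-0.0213, 0.0584, 0.0012, -0.0052, 0.0057, -0.0122]
[-0.0214, 0.0583, 0.0012, -0.0052, 0.0057, -0.0122]
[-0.0215, 0.0583, 0.0012, -0.0052, 0.0057, -0.0122]
[-0.0217, 0.0582, 0.0013, -0.0052, 0.0057, -0.0122]
[-0.0218, 0.0582, 0.0013, -0.0052, 0.0057, -0.0122]
[-0.0219, 0.0581, 0.0013, -0.0052, 0.0057, -0.0122]
[-0.022, 0.0581, 0.0014, -0.0052, 0.0057, -0.0122]
```

Request:
carry_out(rows=[[[-0.021,0.058,0,0,0,0],[-0.021,0.058,0,0,0,0],[-0.021,0.058,0,0,0,0],[-0.022,0.058,0,0,0,0],[-0.022,0.058,0,0,0,0]]])

```text
clock: 12.68
tool_pos: [0.5035, -0.0505, 0.1776]
tcp_rot: [180.0, -0.1, -171.6]
ft_force: [1.0, -0.3, 0.1]
grip_width: 0.0088
grasp_force: 59.5
```

Request:
carry_out(rows=[[[-0.022,0.058,0,0,0,0],[-0.022,0.058,0,0,0,-0.1],[-0.022,0.058,0,0,0,0],[0,0,0,0,0,0],[0,0,0,0,0,0]]])

```text
clock: 13.3
tool_pos: [0.5269, 0.057, 0.1778]
tcp_rot: [-180.0, -0.1, -170.6]
ft_force: [-0.0, -0.0, -0.6]
grip_width: 0.0091
grasp_force: 59.4
```

```bash
python3 - <<'E'
from h import *
s=ctrl.state(); W=cam("wrist",s); im=ctrl.capture("wrist")[:,:,::-1].copy()
cv2.imwrite("pics/w5full.png",im)
print(s["tool_pos"],s["tcp_rot"],s["joints"])
Rt=R.from_euler("xyz",s["tcp_rot"],degrees=True)
for dx in(-.018,.018):
  for h in(.021,-.018,-.050): print(dx,h,w2pix(W,s["tool_pos"]+Rt.apply([dx if h>-.04 else dx*3.5/18,0,-h])))
x,y=220,240
cv2.imwrite("pics/w5.png",cv2.resize(im[y:y+150,x:x+200],(800,600),interpolation=2))
E
```

```text
[0.5269 0.057  0.1778] [-179.9714   -0.1203 -170.6134] [  0.0669   3.6882  86.9258  -0.0477  89.5002 -99.3193]
-0.018 0.021 [322.1742 408.5953]
-0.018 -0.018 [321.9424 345.7144]
-0.018 -0.05 [321.7876 285.5535]
0.018 0.021 [322.1031 318.118 ]
0.018 -0.018 [321.8711 271.1075]
0.018 -0.05 [321.7745 272.9085]
```

View pics/w5.png

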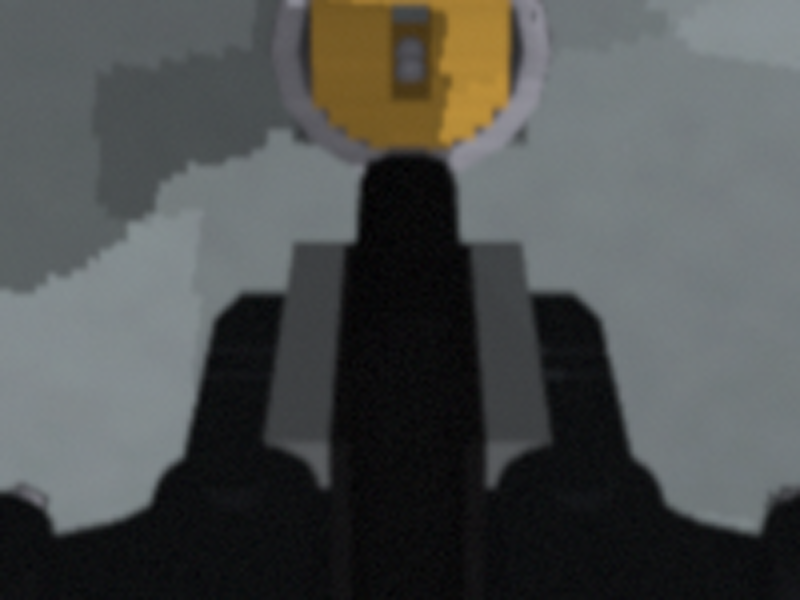

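The key sits centred in the grip at crop x≈408, in line with the keyhole at about (410,50). I'm descending.

Request:
carry_out(rows=[[[-0.0005,0.0005,0.04,0,0,0],[0,0,0.025,0,0,0],[0,0,0.005,0,0,0],[0,0,0,0,0,0]]])

```text
clock: 13.85
tool_pos: [0.5278, 0.0573, 0.1368]
tcp_rot: [-180.0, -0.0, -170.7]
ft_force: [-0.0, -0.7, 0.5]
grip_width: 0.0088
grasp_force: 59.5
```

Request:
carry_out(rows=[[[0,0,0.005,0,0,0],[0,0,0.005,0,0,0],[0,0,0.005,0,0,0],[0,0,0,0,0,0]]])

```text
clock: 14.35
tool_pos: [0.5275, 0.0577, 0.1273]
tcp_rot: [-180.0, -0.0, -170.6]
ft_force: [-1.0, 0.7, -0.8]
grip_width: 0.0091
grasp_force: 59.5
```

Request:
carry_out(rows=[[[0,0,0.005,0,0,0],[0,0,0.005,0,0,0],[0,0,0,0,0,0]]])

```text
clock: 14.72
tool_pos: [0.5275, 0.0577, 0.1212]
tcp_rot: [180.0, -0.1, -170.6]
ft_force: [0.1, 0.3, -0.8]
grip_width: 0.0095
grasp_force: 59.5
```

Request:
carry_out(rows=[[[0,0,0.004,0,0,0],[0,0,0,0,0,0]]])

```text
clock: 14.98
tool_pos: [0.5276, 0.0576, 0.1191]
tcp_rot: [-180.0, -0.0, -170.6]
ft_force: [-0.2, -0.8, -0.6]
grip_width: 0.0089
grasp_force: 59.5
```

Request:
carry_out(rows=[[[0,0,0.003,0,0,0],[0,0,0.003,0,0,0],[0,0,0,0,0,0]]])

```text
clock: 15.35
tool_pos: [0.5279, 0.0576, 0.1167]
tcp_rot: [-180.0, 0.0, -170.6]
ft_force: [-1.9, -0.0, 4.2]
grip_width: 0.009
grasp_force: 60.3
```

Request:
carry_out(rows=[[[0,0,0.003,0,0,0],[0,0,0.003,0,0,0],[0,0,0,0,0,0]]])

```text
clock: 15.72
tool_pos: [0.5285, 0.0576, 0.1146]
tcp_rot: [-180.0, 0.2, -170.6]
ft_force: [-4.5, -0.3, 10.0]
grip_width: 0.0087
grasp_force: 61.3
```

Request:
carry_out(rows=[[[0.0015,0,0.002,0,0,0.25],[0,0,0.002,0,0,-0.5],[0,0,0.002,0,0,0.5],[0,0,0,0,0,-0.25],[0,0,0,0,0,0]]])

```text
clock: 16.35
tool_pos: [0.5278, 0.0573, 0.1093]
tcp_rot: [-179.9, 0.2, -170.7]
ft_force: [1.0, -0.1, 3.4]
grip_width: 0.0092
grasp_force: 60.1
```

Request:
carry_out(rows=[[[0,0,0.002,0,0,0.25],[0,0,0.002,0,0,-0.5],[0,0,0.002,0,0,0.5],[0,0,0,0,0,-0.25],[0,0,0,0,0,0]]])

```text
clock: 16.98
tool_pos: [0.528, 0.0573, 0.1063]
tcp_rot: [-179.9, 0.2, -170.7]
ft_force: [-0.1, -1.8, 6.0]
grip_width: 0.0092
grasp_force: 60.5
```

Request:
carry_out(rows=[[[0,0,0.002,0,0,0.25],[0,0,0.002,0,0,-0.5],[0,0,0.002,0,0,0.5],[0,0,0,0,0,-0.25],[0,0,0,0,0,0]]])

```text
clock: 17.6
tool_pos: [0.5278, 0.0579, 0.1018]
tcp_rot: [180.0, 0.2, -170.7]
ft_force: [2.0, 1.6, 2.8]
grip_width: 0.0095
grasp_force: 60.0
```

Request:
carry_out(rows=[[[0,0,0.003,0,0,0.25],[0,0,0.002,0,0,-0.5],[0,0,0,0,0,0.25],[0,0,0,0,0,0]]])

```text
clock: 18.1
tool_pos: [0.528, 0.0575, 0.1]
tcp_rot: [-180.0, 0.2, -170.7]
ft_force: [-0.1, -0.7, 6.4]
grip_width: 0.0087
grasp_force: 60.7
```

Request:
carry_out(rows=[[[0,0,0.004,0,0,0.25],[0,0,0,0,0,-0.5],[0,0,0,0,0,0.25],[0,0,0,0,0,0]]])

```text
clock: 18.6
tool_pos: [0.5281, 0.0575, 0.0999]
tcp_rot: [-179.9, 0.2, -170.7]
ft_force: [-4.2, 0.2, 17.2]
grip_width: 0.0088
grasp_force: 62.1
```

The key stalled at z = 0.0999 (home was predicted at 0.100) with 17 N on it, so it is home. Now I'll turn it.

Request:
carry_out(rows=[[[0,0.0002,0,0,0,0.8],[0,0.0002,0,0,0,0.8],[0,0.0002,0,0,0,0.8],[0,0.0002,0,0,0,0.8],[0,0.0002,0,0,0,0.8]]])

```text
clock: 19.23
tool_pos: [0.5282, 0.0584, 0.0999]
tcp_rot: [179.9, 0.2, 149.1]
ft_force: [-4.9, -0.3, 15.6]
grip_width: 0.0092
grasp_force: 62.1
```

```bash
python3 -c "
from h import *
s=ctrl.state();print(s['tool_pos'],s['tcp_rot'],s['ft_force'],s['torque'],s['joints'])"
```

```text
[0.5282 0.0584 0.0999] [179.8608   0.2074 149.0737] [-4.9366 -0.3132 15.6406] [0.1065 0.7613 0.0662] [  0.1865   6.4943  93.0312   0.0122  80.2249 -58.8895]
```

Request:
carry_out(rows=[[[0,0.0002,0,0,0,0.8],[0,0.0002,0,0,0,0.8],[0,0.0002,0,0,0,0.8],[0,0.0002,0,0,0,0.8],[0,0.0002,0,0,0,0.8]]])

```text
clock: 19.85
tool_pos: [0.5289, 0.059, 0.0999]
tcp_rot: [179.7, 0.1, 109.1]
ft_force: [-3.1, 0.5, 16.4]
grip_width: 0.0093
grasp_force: 62.1
```

Request:
carry_out(rows=[[[0,0,0,0,0,0.4],[0,0,0,0,0,0.4],[0,0,0,0,0,0.3],[0,0,0,0,0,0]]])

```text
clock: 20.35
tool_pos: [0.5292, 0.0591, 0.0999]
tcp_rot: [179.7, -0.0, 98.3]
ft_force: [-2.0, 1.1, 15.7]
grip_width: 0.0089
grasp_force: 62.0
```

```bash
python3 -c "
from h import *
s=ctrl.state();print(s['tool_pos'],s['tcp_rot'],s['ft_force'],s['torque'],s['joints'])"
```

```text
[0.5292 0.0591 0.0999] [179.6598  -0.0017  98.325 ] [-1.9604  1.0925 15.6802] [0.1361 0.4693 0.0577] [ 0.2415  6.5661 92.9485  0.0502 80.1489 -8.0919]
```

Request:
carry_out(rows=[[[0,0,0,0,0,0.3],[0,0,0,0,0,0],[0,0,0,0,0,0]]])

```text
clock: 20.72
tool_pos: [0.5292, 0.0591, 0.0999]
tcp_rot: [179.7, -0.0, 95.4]
ft_force: [-2.6, 1.0, 15.5]
grip_width: 0.0093
grasp_force: 62.0
```

```bash
python3 -c "
from h import *
s=ctrl.state();print(s['tcp_rot'],s['ft_force'],s['torque'])
cv2.imwrite('pics/f.png',ctrl.capture('wrist')[:,:,::-1][180:420,160:480])
print(ctrl.state()['torque'])"
```

```text
[179.6681  -0.0101  95.3708] [-2.6161  1.0037 15.4739] [0.1402 0.4912 0.2821]
[0.1831 0.5278 0.2645]
```

View pics/f.png

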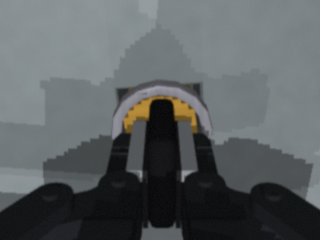

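The torque jumped from 0.06 to 0.27 N m at about 94° of turn, so the plug is against its stop. I'll check that it holds and that the cover is still standing.

Request:
carry_out(rows=[[[0,0,0,0,0,0.05],[0,0,0,0,0,0],[0,0,0,0,0,0],[0,0,0,0,0,0],[0,0,0,0,0,0]]])

```text
clock: 21.4
tool_pos: [0.5292, 0.0591, 0.0999]
tcp_rot: [179.7, -0.0, 94.9]
ft_force: [-2.3, 1.0, 15.8]
grip_width: 0.009
grasp_force: 62.0
```

```bash
python3 -c "
from h import *
s=ctrl.state();print(s['tool_pos'],s['tcp_rot'],s['ft_force'],s['torque'],s['grip_width'])
cv2.imwrite('pics/g.png',cv2.resize(ctrl.capture('scene')[:,:,::-1][100:340,190:510],(800,600)))"
```

```text
[0.5292 0.0591 0.0999] [179.665   -0.0088  94.8973] [-2.3385  1.0196 15.8492] [0.1537 0.4644 0.3418] 0.008993193535254034
```

View pics/g.png

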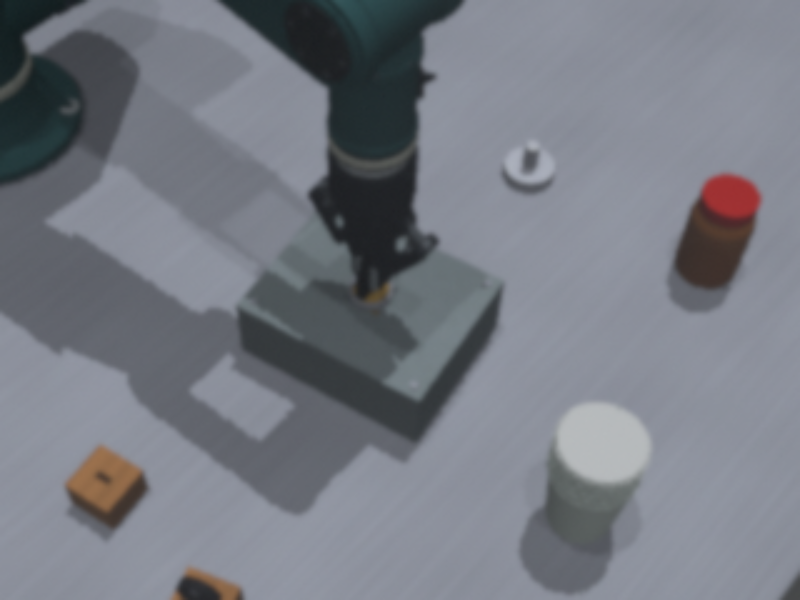

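The cover stands upright at (530,165), and the round key, jar and cups are undisturbed. The key is home and holding 0.34 N m against the stop, so I'm handing in.

```bash
python3 -c "
from rig import ctrl
print(ctrl.close_job())"
```

```text
the job is handed in; nothing more can be done
None
```

The job is handed in at about 21 s: the cover stands upright left of the box, and the square-headed key is fully home, turned clockwise to its stop and still gripped there, with the other objects left untouched.

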